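# Sort washed left- and right-hand cassette clamps for drying

## Robot

A 6-joint arm with a two-finger parallel gripper is mounted at the origin on the work surface. World frame = base frame: x ahead of the robot, y to its left, z up, the work surface at z = 0. Lengths are in mm, angles in rad, forces in N, time in s.
With the tool pointing down it reaches from about 400 to 925 mm from the base axis. Payload 12.5 kg.
Tool frame: the origin (TCP) lies on the mounting face of the last link; the fingertips stand 190 mm ahead of it and the grasp point (between the pads) lies 171 mm ahead of it; z points along the fingers, y is the line along which they close (so a half turn about z gives the same grasp; the last joint's range is limited). The gripper opens to 95 mm and grips with 3 to 60 N. Pads are 20 mm wide; open, the fingers measure 119 mm over their backs; the gripper's body (75 mm by 180 mm) begins 59 mm behind the grasp point.
Start: joints at [-1.264, 0.491, 1.559, -0, 1.092, -0.106], TCP at [250.753, -572.492, 404.761] pointing down, gripper open.
Joint ranges: [-3.1, 3.1], [-0.84, 2.19], [0.05, 2.79], [-1.13, 4.28], [0.06, 2.93], [-2.69, 2.69]. Speed limits (rad/s): [2.22, 2.22, 2.79, 3.14, 3.14, 3.14].

## Interface

Orientations are given as [roll, pitch, yaw] about the fixed x, y, z axes, in that order (R = Rz(yaw) Ry(pitch) Rx(roll)).
In Python, from cell import env gives the robot as it stands.
- The arm moves only by the tool carry_out, never from a script. Its argument "series" is a list of rows, each a list of 5 numbers: the shift along the tool's x, y, z in m, then the turn about the tool's z in degrees, then the opening, from 0 (shut) to 1 (fully open). A call has 1 to 20 rows; each row is the pose to reach, as a shift and turn from the pose commanded when the call began, along the tool's axes at that moment; what a row does not reach only later rows make up. A row lasts 1/8 s, in which the tool goes at most 62.5 mm and 10.7 degrees, less where a joint would pass 70% of its speed; a pose out of reach is approached as far as the arm can. A call with a gripper value outside its range is refused whole. The fingers move at their own pace and stop on an object; the grip force is fixed at half the most. Time passes only in rows, so rows that repeat a pose let the fingers close. It gives the time, the measured TCP pose, the force, the opening and the grip force at its end, in the units of the state.
- env.state(): the state, without advancing time (a new reading comes with each control period).
- env.read_camera(name): name is "side" or "top"; returns (picture, depth): 384x512x3 uint8, red, green, blue; 384x512 float32, mm along the optical axis (not along the pixel's ray), 0 where there is no reading.
- env.get_calibration(name): a dict with "intrinsics" (3x3 intrinsics, pixels), "cam_to_world" (4x4, takes a point from camera to world coordinates). Camera axes: x right, y up, looking along -z (the intrinsics and any distortion apply to the point x, -y, -z); pixel columns grow to the right and rows downward; lengths in mm; the calibration is good to about 2 mm. A picture is of the moment at which its call begins. get_calibration takes no time and is no camera call.
- env.job_done(): hands the job in; it is judged then, once.
The state is a dict: "t": time; "joints": joint angles; "qvel": joint speeds; "tau": joint torques, N m; "eef_pos": TCP position; "tcp_rot": TCP orientation; "ft_force": force on the tool from outside, world axes, zero at the start; "moment": the same for the moment, N m; "opening": opening from 0.0 (shut) to 1.0 (fully open); "grip_force": force on a finger pad.
Only numpy, scipy, OpenCV 4.12 (cv2) and the standard library are available. Lean on these libraries where they do the work, as an engineer would, in place of code of your own. Each camera call takes 0.05 s, during which the arm holds its last target. There are 200 camera calls.

## Task

First shut the blower's air lever fully against its stop at the red mark, so that nothing is blown about, and leave it shut while you sort every green clamp lying on the bench: left-hand clamps into the blue tray, right-hand clamps into the white tray, each lying flat on the tray floor with its black fin up and none on top of another (with the fin up and the foot end pointing away from you, a left-hand clamp's foot sticks out to the left, as on the tray's card). When all are sorted, set the lever half open, on the green mark at 45 degrees, and do not knock over or push away the two sample jars.

Things in the scene. Friction and masses are not known exactly. Their poses are not given: they have to be found in the camera images.
- air_lever (a joint): Lever on the blower: flat steel handle on a vertical axis, red knob at its end. In rad: 0 = shut (at its stop; handle points to world +y, over the red mark), growing counter-clockwise from above; 0.785 = half open, over the green mark; 1.571 = fully open (points to -x, the robot; black mark). Friction about 1 N at the knob, no spring: stays where left.
- lever_knob (a point): Middle of the gripping height of the lever's red knob: upright round knob 18 mm in diameter, 40 mm tall (85 to 125 mm above the bench; this point 108 mm), 75 mm from the lever's axis. The 10 mm thick handle bar lies just below the knob, at 75 to 85 mm; the blower's flat top is at 55 mm.
- lever_pivot (a point): Point on the lever's vertical axis at the height of lever_knob. The blower is fixed, square to the world axes: its white front part reaches 50 mm from this axis in x, 80 mm in y, 55 mm high; its grey rear housing lies 50 to 160 mm beyond in x, +-100 mm in y, 86 mm high, with black air nozzles at its sides to +-180 mm.
- tray_blue: Blue drying tray for LEFT-hand clamps, fixed. Outside 228 (its x) x 158 (its y) x 30 mm high, walls and floor 4 mm thick, open on top; origin at the centre of its underside, z up. A white card at its far (+x) end pictures a left-hand clamp. The two trays stand either side of the work area; which is on which side varies.
- tray_white: White drying tray, for RIGHT-hand clamps, same make and axes as the blue one; its card shows a right-hand clamp.
- c1_mid (a point): Centre of a clamp (may be absent), half-way up its 36 mm height, in its fin. 50 g: flat green L plate 10 mm thick, long arm 70 x 20 mm, centred here; on it, along the arm's middle, an upright black fin 36 long, 10 thick, 26 mm tall (underside 18 mm below this point, fin top 18 above). x: along the arm to the foot end; y: across the fin; z: up. Starts flat on the bench, fin up.
- c1_foot (a point): Centre of the foot of clamp c1: the short green stub (18 x 20 mm) sticking out sideways at one end of the long arm, 26 mm along the clamp's x and 22 mm to one side. If it lies on the +y side of c1_mid's frame, the clamp is left-hand; on the -y side, right-hand.
- c2_mid (a point): Centre of another such clamp, same sizes and axes as c1_mid; may be absent.
- c2_foot (a point): Centre of the foot of clamp c2, as for c1.
- c3_mid (a point): Centre of another such clamp, same sizes and axes as c1_mid; may be absent.
- c3_foot (a point): Centre of the foot of clamp c3, as for c1.
- c4_mid (a point): Centre of another such clamp, same sizes and axes as c1_mid; may be absent.
- c4_foot (a point): Centre of the foot of clamp c4, as for c1.
- c5_mid (a point): Centre of another such clamp, same sizes and axes as c1_mid; may be absent.
- c5_foot (a point): Centre of the foot of clamp c5, as for c1.
- c6_mid (a point): Centre of another such clamp, same sizes and axes as c1_mid; may be absent.
- c6_foot (a point): Centre of the foot of clamp c6, as for c1.
- jar_a: Bystander: small sample jar with a red cap, 34 mm in diameter, 42 mm tall, standing among the clamps; origin at its underside. Not to be disturbed.
- jar_b: Bystander: small sample jar with a blue cap, 34 mm in diameter, 42 mm tall, standing among the clamps; origin at its underside. Not to be disturbed.
Things that resemble listed ones, but are neither listed nor needed, are in the scene too. What is shaped like the part that bears c5_mid but orange or yellow is not meant.

How it is judged (in metres and radians):
On the way, in this order (a step that is already met when the one before it is completed fails the run):
1. the air lever is shut against its stop (value of joint air_lever below 0.06 rad), for 0.3 s.
2. with the lever still shut, every clamp present lies flat in the tray of its hand (x of c1_mid in the frame of tray_blue between -0.1 and 0.1 m and y of c1_mid in the frame of tray_blue between -0.066 and 0.066 m and z of c1_mid in the frame of tray_blue between 0.014 and 0.032 m and angle between each of c1_mid, c2_mid, c3_mid, c4_mid, c5_mid, c6_mid's own z axis and vertical below 0.25 rad and x of c2_mid in the frame of tray_white between -0.1 and 0.1 m and y of c2_mid in the frame of tray_white between -0.066 and 0.066 m and z of c2_mid in the frame of tray_white between 0.014 and 0.032 m and x of c3_mid in the frame of tray_blue between -0.1 and 0.1 m and y of c3_mid in the frame of tray_blue between -0.066 and 0.066 m and z of c3_mid in the frame of tray_blue between 0.014 and 0.032 m and x of c4_mid in the frame of tray_white between -0.1 and 0.1 m and y of c4_mid in the frame of tray_white between -0.066 and 0.066 m and z of c4_mid in the frame of tray_white between 0.014 and 0.032 m and x of c5_mid in the frame of tray_blue between -0.1 and 0.1 m and y of c5_mid in the frame of tray_blue between -0.066 and 0.066 m and z of c5_mid in the frame of tray_blue between 0.014 and 0.032 m and x of c6_mid in the frame of tray_white between -0.1 and 0.1 m and y of c6_mid in the frame of tray_white between -0.066 and 0.066 m and z of c6_mid in the frame of tray_white between 0.014 and 0.032 m and value of joint air_lever below 0.09 rad), for 0.3 s.
At the end, for the whole second after the job is handed in: Every clamp present lies at rest and flat (within 0.25 rad, fin up, on the floor, not stacked) inside the tray of its hand (left: blue, right: white), and the air lever stands half open, at 0.785 rad within 0.11 rad (x of c1_mid in the frame of tray_blue between -0.1 and 0.1 m and y of c1_mid in the frame of tray_blue between -0.066 and 0.066 m and z of c1_mid in the frame of tray_blue between 0.014 and 0.032 m and angle between each of c1_mid, c2_mid, c3_mid, c4_mid, c5_mid, c6_mid's own z axis and vertical below 0.25 rad and x of c2_mid in the frame of tray_white between -0.1 and 0.1 m and y of c2_mid in the frame of tray_white between -0.066 and 0.066 m and z of c2_mid in the frame of tray_white between 0.014 and 0.032 m and x of c3_mid in the frame of tray_blue between -0.1 and 0.1 m and y of c3_mid in the frame of tray_blue between -0.066 and 0.066 m and z of c3_mid in the frame of tray_blue between 0.014 and 0.032 m and x of c4_mid in the frame of tray_white between -0.1 and 0.1 m and y of c4_mid in the frame of tray_white between -0.066 and 0.066 m and z of c4_mid in the frame of tray_white between 0.014 and 0.032 m and x of c5_mid in the frame of tray_blue between -0.1 and 0.1 m and y of c5_mid in the frame of tray_blue between -0.066 and 0.066 m and z of c5_mid in the frame of tray_blue between 0.014 and 0.032 m and x of c6_mid in the frame of tray_white between -0.1 and 0.1 m and y of c6_mid in the frame of tray_white between -0.066 and 0.066 m and z of c6_mid in the frame of tray_white between 0.014 and 0.032 m and value of joint air_lever between 0.675 and 0.895 rad and linear speed of each of c1, c2, c3, c4, c5, c6 below 0.03 m/s); the robot touches nothing.
It fails at once if a sample jar is knocked over or shoved more than 8 cm (distance of any of jar_a, jar_b from where it was at the start of the episode above 0.08 m or angle between any of jar_a, jar_b's own z axis and vertical above 0.6 rad).
Of c1, c2, c3, c4, c5, c6 only 5 to 6 are there at a start; the rules pass over those that are not, and their reading is None.
At some moment in a run one of c1, c2, c3, c4, c5, c6 may be knocked a few centimetres aside while the robot is not near it.
Once in a run the grip may slacken for a moment while it holds something.
It also fails if it takes over 208 s, if anything falls off the work surface, if the arm or the gripper's body presses on something with over 40 N, if the wrist force passes 120 N, or if a joint passes its speed limit or range.

## Working session

There is one attempt and no reset: what is moved stays moved. The work goes in short steps, Python scripts to look and compute and a tool call to move; the robot and the scene stay as the last step left them, time stands still between calls to the robot, and variables do not carry over. Pictures are saved under pics/ and viewed, at most 14 in all, crops included, and the job is handed in when it is done.

Besides the shell and the picture viewer there is one more tool, called after "Request:" as a command line: name --pt "numbers of a row" for each row, then --argument value for the rest. carry_out: Moves the arm, as the interface text tells. Its arguments: {"type":"object","properties":{"series":{"type":"array","items":{"type":"array","items":{"type":"number"}}}},"required":["series"]}

```bash
ls; mkdir -p pics
python3 - <<'E'
from cell import env
import cv2,numpy as np
for n in("top","side"):
    p,d=env.read_camera(n); cv2.imwrite(f"pics/{n}0.png",cv2.resize(p[...,::-1],None,fx=1.5,fy=1.5)); np.savez(f"{n}0.npz",p=p,d=d)
    c=env.get_calibration(n); print({k:np.round(v,3).tolist() if not isinstance(v,(str,dict)) else v for k,v in c.items()})
print(env.state())
E
```

```text
pics
{'intrinsics': [[487.165, 0.0, 253.746], [0.0, 487.165, 191.971], [0.0, 0.0, 1.0]], 'cam_to_world': [[0.009, 0.999, -0.032, 467.394], [-1.0, 0.009, 0.0, 0.041], [0.001, 0.032, 0.999, 1252.558], [0.0, 0.0, 0.0, 1.0]]}
{'intrinsics': [[422.167, 0.0, 257.551], [0.0, 422.167, 191.468], [0.0, 0.0, 1.0]], 'cam_to_world': [[0.987, 0.096, -0.131, 376.496], [-0.161, 0.679, -0.716, -730.93], [0.021, 0.728, 0.685, 795.814], [0.0, 0.0, 0.0, 1.0]]}
{'t': 0.1, 'joints': array([-1.26357282e+00,  4.91501267e-01,  1.55939011e+00,  2.41403319e-05,
        1.09166418e+00, -1.05608206e-01]), 'qvel': array([ 0.00058212, -0.00249331, -0.00149574,  0.00047251, -0.00253576,
       -0.00118255]), 'tau': array([ 2.85730915e-03, -6.13623190e+01, -2.58605361e+01,  6.94219116e-02,
        4.69951797e-02, -5.40285077e-05]), 'eef_pos': array([ 250.76350572, -572.46231019,  404.21830135]), 'tcp_rot': array([-3.14063738e+00, -1.22793221e-04,  4.12820517e-01]), 'ft_force': array([-0.21261338,  0.47075929, -0.22303999]), 'moment': array([-0.0134772 ,  0.0364193 ,  0.00854069]), 'grip_force': 0.0, 'opening': 0.999958157379337}
```

View pics/top0.png

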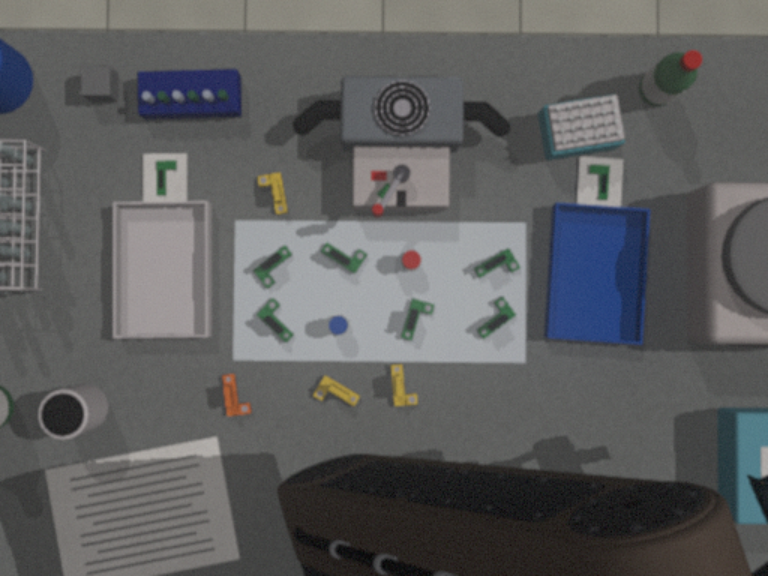

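View pics/side0.png

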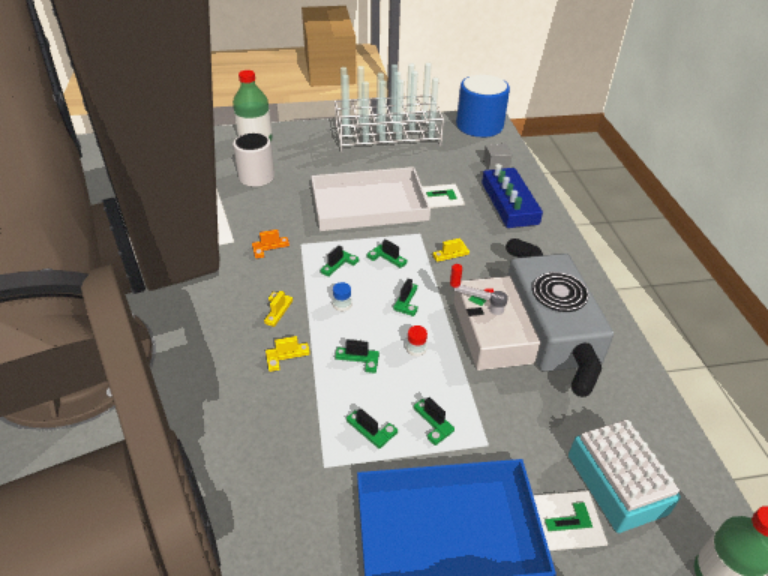

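The top view shows six green clamps at (272,265), (343,257), (497,263), (275,320), (415,318) and (496,317). It also shows three yellow clamps and one orange one, which are not meant. The jars are at (411,260) and (338,325). The white tray is on the left, the blue one on the right. The lever knob is at (377,210) and its pivot at (401,173). Next I'll measure all of these.

```bash
cat > h.py <<'E'
from cell import env
import cv2,numpy as np
def cloud(n="top"):
    p,d=env.read_camera(n); c=env.get_calibration(n); K,T=np.array(c["intrinsics"]),np.array(c["cam_to_world"])
    v,u=np.mgrid[:384,:512]; P=np.stack([(u-K[0,2])/K[0,0]*d,-(v-K[1,2])/K[1,1]*d,-d],-1)@T[:3,:3].T+T[:3,3]
    P[d==0]=np.nan
    return p,cv2.cvtColor(p,cv2.COLOR_RGB2HSV),P
def clamps(hsv,P,verbose=True):
    H,S,V=[hsv[...,i].astype(int) for i in range(3)]
    g=((H>45)&(H<80)&(S>110)&(V>40)).astype(np.uint8)
    n,L,st,ce=cv2.connectedComponentsWithStats(cv2.morphologyEx(g,cv2.MORPH_CLOSE,np.ones((9,9),np.uint8)))
    out=[]
    for i in range(1,n):
        if not 120<st[i,4]<900: continue
        m=cv2.dilate((L==i).astype(np.uint8),np.ones((5,5)))>0
        bl=m&(V<60)&(S<110)&(P[...,2]>24); G=m&(g>0)
        if bl.sum()<20: continue
        q=P[bl]; mid=q[:,:2].mean(0); ax=np.linalg.svd(q[:,:2]-mid,full_matrices=False)[2][0]
        gq=P[G][:,:2]-mid
        # foot: L-template sign test by farthest lateral pixels
        ay=np.array([-ax[1],ax[0]]); lx,ly=gq@ax,gq@ay
        o=np.abs(ly)>14; sx=np.sign(np.median(lx[o])); sy=np.sign(np.median(ly[o]))
        ax=ax*sx; hand="L" if sx*sy>0 else "R"
        r=dict(px=ce[i].round().astype(int),mid=mid.round(1),yaw=np.degrees(np.arctan2(ax[1],ax[0])).round(1),hand=hand,z=np.median(q[:,2]).round(1),n=(bl.sum(),o.sum()))
        out.append(r); verbose and print(r)
    return out
def rel(x,y,zg,closedeg):
    "rel move to grasp point (x,y,zg), closing direction angle closedeg in world"
    s=env.state(); yaw=s["tcp_rot"][2]; p=s["eef_pos"]; d=np.array([x,y,zg+171])-p
    c,sn=np.cos(yaw),np.sin(yaw)
    t=np.degrees(yaw)-(closedeg+90); t=(t+90)%180-90
    return np.round([(c*d[0]+sn*d[1])/1e3,(sn*d[0]-c*d[1])/1e3,-d[2]/1e3,t],4), "j6",s["joints"][5].round(2)
E
cat > a.py <<'E'
from h import *
p,hsv,P=cloud(); H,S,V=[hsv[...,i].astype(int) for i in range(3)]; clamps(hsv,P)
def info(n,m): q=P[m]; print(n,m.sum(),np.nanmedian(q,0).round(1),np.nanpercentile(q,2,0).round(1),np.nanpercentile(q,98,0).round(1))
v,u=np.mgrid[:384,:512]
red=((H<8)|(H>172))&(S>120)
info("knob",red&(abs(u-251)<7)&(abs(v-140)<8)&(P[...,2]>100)); info("hub",(abs(u-267)<3)&(abs(v-115)<3))
info("jarA",red&(abs(u-274)<10)&(abs(v-173)<10)); blue=(H>105)&(H<130)&(S>110)
info("jarB",blue&(abs(u-225)<10)&(abs(v-217)<10)); info("blue",blue&(u>350)&(u<440)&(v>130)&(v<235)&(P[...,2]>22))
w=(u>70)&(u<145)&(v>130)&(v<230)&(P[...,2]>22); info("white",w)
for m in (w,blue&(u>350)&(u<440)&(v>130)&(v<235)&(P[...,2]>22)): print(cv2.minAreaRect(P[m][:,:2].astype(np.float32)))
info("front",(u>236)&(u<300)&(v>95)&(v<138)&(abs(P[...,2]-55)<6))
c=env.get_calibration("top")
print(rel(0,0,0,0))
E
python3 a.py
```

```text
knob 35 [626.3   7.1 124.7] [6.198e+02 2.000e-01 1.184e+02] [631.4  14.1 127.4]
hub 25 [690.4 -30.6  85.8] [685.1 -35.5  82.6] [695.5 -25.7  89.6]
jarA 95 [553.8 -50.3  42.3] [541.3 -62.8  36.4] [566.4 -37.9  46.3]
jarB 94 [445.7  70.5  42.3] [433.3  58.1  38.1] [455.7  82.8  46.4]
blue 569 [ 525.4 -384.8   29. ] [ 422.1 -447.7   22.7] [ 650.3 -280.8   34.8]
white 682 [541.4 411.1  29.9] [422.5 289.4  22.9] [649.5 450.3  34.8]
((536.6473388671875, 370.2649230957031), (228.09193420410156, 160.57994079589844), 1.368764877319336)
((536.2857666015625, -364.53778076171875), (160.38243103027344, 227.20938110351562), 86.6959228515625)
front 2330 [694.1 -37.5  55.2] [ 644.2 -108.    50.5] [742.3  40.7  59.8]
(array([ -0.    ,  -0.625 ,   0.2333, -66.3478]), 'j6', np.float64(-0.11))
```

Run:
```python
from h import *
p,hsv,P=cloud()
for (u,v) in ((183,178),(187,168),(331,176),(342,170),(276,212),(284,206)): print(hsv[v-1:v+2,u-1:u+2].reshape(-1,3)[[0,4,8]].tolist(),P[v,u].round(1))
m=cv2.inRange(hsv,(45,80,25),(85,255,255))>0; print(m.sum())
cv2.imwrite("pics/mat.png",cv2.resize(p[140:250,150:355,::-1],None,fx=3.8,fy=3.8,interpolation=cv2.INTER_CUBIC))
```

```text
[[66, 84, 97], [72, 34, 112], [98, 7, 147]] [541.7 181.8   1.9]
[[66, 94, 109], [68, 90, 108], [70, 61, 112]] [566.9 170.9   9.4]
[[105, 9, 56], [66, 63, 81], [69, 55, 111]] [ 549.9 -197.8    7.2]
[[68, 47, 126], [72, 31, 141], [86, 12, 149]] [ 565.4 -225.5    9.3]
[[120, 15, 67], [73, 27, 67], [68, 60, 98]] [456.8 -56.3  36.2]
[[69, 36, 121], [105, 4, 132], [69, 27, 124]] [472.  -77.7  11.1]
706
```

View pics/mat.png

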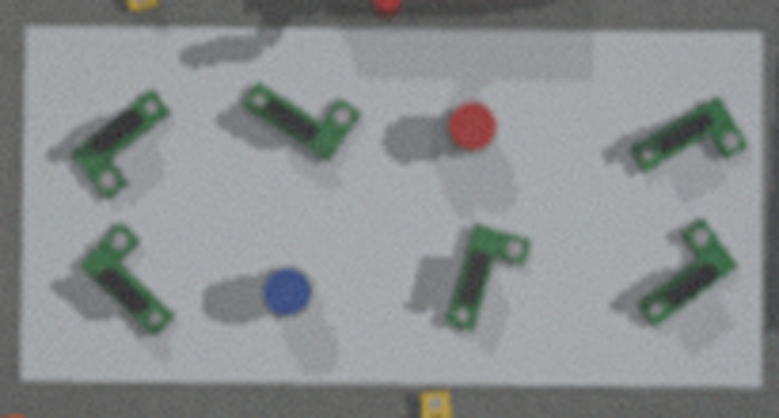

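The enlarged crop shows all six green L clamps with their fins up. By eye, (120,140), (290,120) and (690,265) are left-hand, and (690,135), (125,280) and (480,275) are right-hand.

```bash
python3 - <<'E'
s=open("h.py").read()
s=s.replace("def clamps(hsv,P,","def clamps(p,P,").replace("    H,S,V=[hsv[...,i].astype(int) for i in range(3)]\n    g=((H>45)&(H<80)&(S>110)&(V>40)).astype(np.uint8)\n","    a=p.astype(int); V=a.max(-1); ex=a[...,1]-np.maximum(a[...,0],a[...,2]); g=((ex>11)&(P[...,2]<45)).astype(np.uint8)\n")
s=s.replace("(V<60)&(S<110)&(P[...,2]>24)","(V<85)&(ex<20)&(P[...,2]>24)")
s=s.replace("np.ones((9,9)","np.ones((7,7)")
open("h.py","w").write(s)
a=open("a.py").read().replace("clamps(hsv","clamps(p"); open("a.py","w").write(a)
E
python3 a.py | grep -E "hand"; python3 -c "
from h import *
print(rel(626.3,7,108,0))"
```

```text
{'px': array([230, 171]), 'mid': array([559.3,  69.8]), 'yaw': np.float64(-123.6), 'hand': 'L', 'z': np.float64(36.4), 'n': (np.int64(52), np.int64(28))}
{'px': array([181, 178]), 'mid': array([550.9, 183. ]), 'yaw': np.float64(130.5), 'hand': 'L', 'z': np.float64(34.9), 'n': (np.int64(37), np.int64(25))}
{'px': array([332, 175]), 'mid': array([ 553.2, -190.6]), 'yaw': np.float64(-61.2), 'hand': 'R', 'z': np.float64(35.7), 'n': (np.int64(56), np.int64(26))}
{'px': array([183, 212]), 'mid': array([446.1, 178.8]), 'yaw': np.float64(48.3), 'hand': 'R', 'z': np.float64(36.4), 'n': (np.int64(53), np.int64(28))}
{'px': array([277, 211]), 'mid': array([455.6, -52.1]), 'yaw': np.float64(-16.1), 'hand': 'R', 'z': np.float64(36.2), 'n': (np.int64(57), np.int64(29))}
{'px': array([331, 211]), 'mid': array([ 452.5, -195.3]), 'yaw': np.float64(-55.7), 'hand': 'L', 'z': np.float64(35.7), 'n': (np.int64(62), np.int64(28))}
(array([  0.5765,  -0.3801,   0.1255, -66.3471]), 'j6', np.float64(-0.11))
```

Request:
carry_out --pt "0.577 -0.38 0.0 -66.3 0.5" --pt "0.577 -0.38 0.0 -66.3 0.5" --pt "0.577 -0.38 0.0 -66.3 0.5" --pt "0.577 -0.38 0.0 -66.3 0.5" --pt "0.577 -0.38 0.0 -66.3 0.5" --pt "0.577 -0.38 0.0 -66.3 0.5" --pt "0.577 -0.38 0.0 -66.3 0.5" --pt "0.577 -0.38 0.0 -66.3 0.5" --pt "0.577 -0.38 0.0 -66.3 0.5" --pt "0.577 -0.38 0.0 -66.3 0.5" --pt "0.577 -0.38 0.0 -66.3 0.5" --pt "0.577 -0.38 0.0 -66.3 0.5" --pt "0.577 -0.38 0.0 -66.3 0.5" --pt "0.577 -0.38 0.06 -66.3 0.5"

```text
t: 2.0
eef_pos: [627.0, 5.8, 347.8]
tcp_rot: [3.133, 0.001, 1.569]
ft_force: [1.1, -0.2, -1.1]
opening: 0.497
grip_force: 0.0
```

```bash
python3 -c "
from h import *
print(rel(627,6.5,108,0)); s=env.state(); print(s['eef_pos'],s['t'])"
```

```text
(array([ 0.0007,  0.    ,  0.0688, -0.1148]), 'j6', np.float64(-0.09))
[626.96746701   5.79326497 347.8145774 ] 2.0
```

Request:
carry_out --pt "0.001 0 0.035 0 0.5" --pt "0.001 0 0.069 0 0.5" --pt "0.001 0 0.069 0 0.5" --pt "0.001 0 0.069 0 0" --pt "0.001 0 0.069 0 0" --pt "0.001 0 0.069 0 0" --pt "0.001 0 0.069 0 0" --pt "0.008 0.005 0.069 0 0" --pt "0.014 0.01 0.069 0 0" --pt "0.019 0.016 0.069 0 0" --pt "0.023 0.022 0.069 0 0" --pt "0.027 0.028 0.069 0 0" --pt "0.03 0.035 0.069 0 0" --pt "0.033 0.042 0.069 0 0" --pt "0.035 0.049 0.069 0 0" --pt "0.036 0.057 0.069 0 0" --pt "0.036 0.064 0.069 0 0" --pt "0.036 0.065 0.069 0 0" --pt "0.036 0.065 0.069 0 0" --pt "0.036 0.065 0.069 0 0"

```text
t: 4.5
eef_pos: [691.2, 44.7, 276.3]
tcp_rot: [-3.14, -0.002, 1.57]
ft_force: [-6.2, 10.9, 4.5]
opening: 0.189
grip_force: 30.0
```

```bash
python3 -c "
from h import *
p,h,P=cloud('side'); cv2.imwrite('pics/s1.png',cv2.resize(p[150:270,270:430,::-1],None,fx=4,fy=4))"
```

```text
(no output)
```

View pics/s1.png

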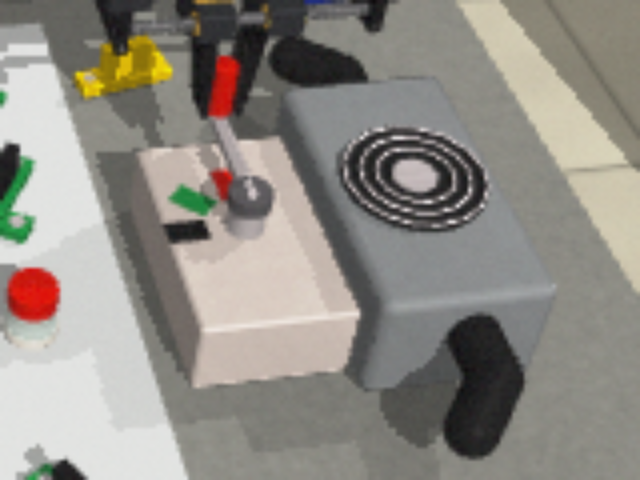

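Request:
carry_out --pt "0 0.003 0 0 0" --pt "0 0.003 0 0 0" --pt "0 0.003 0 0 0" --pt "0 0.001 0 0 0.19" --pt "0 0.001 0 0 0.4" --pt "0 0.001 0 0 0.5" --pt "0 0.001 0 0 0.5" --pt "0 0.001 -0.05 0 0.5"

```text
t: 5.55
eef_pos: [692.6, 42.8, 322.7]
tcp_rot: [-3.135, -0.0, 1.57]
ft_force: [-0.0, 0.2, 0.8]
opening: 0.487
grip_force: 0.0
```

```bash
python3 -c "
from h import *
p,h,P=cloud(); C=clamps(p,P)
for c in C: print(c['mid'],c['hand'],rel(*c['mid'],31,c['yaw']+90), rel(*c['mid'],130,c['yaw']+90)[0][2])
p,h,P=cloud('side');a=p.astype(int)
q=P[(a[...,0]>150)&(a[...,1]<70)&(abs(P[...,2]-105)<16)&(abs(P[...,0]-690)<40)&(abs(P[...,1]-40)<40)]; print('knob',len(q),np.median(q,0))"
```

```text
{'px': array([332, 175]), 'mid': array([ 552.8, -190.4]), 'yaw': np.float64(-60.5), 'hand': 'R', 'z': np.float64(35.5), 'n': (np.int64(47), np.int64(28))}
{'px': array([277, 211]), 'mid': array([455.6, -52.1]), 'yaw': np.float64(-16.0), 'hand': 'R', 'z': np.float64(36.4), 'n': (np.int64(57), np.int64(33))}
{'px': array([331, 212]), 'mid': array([ 452.1, -194.4]), 'yaw': np.float64(-54.1), 'hand': 'L', 'z': np.float64(35.1), 'n': (np.int64(57), np.int64(30))}
[ 552.8 -190.4] R (array([ -0.2334,  -0.1406,   0.1302, -29.5585]), 'j6', np.float64(-0.03)) 0.0312
[455.6 -52.1] R (array([ -0.0952,  -0.238 ,   0.1302, -74.0585]), 'j6', np.float64(-0.03)) 0.0312
[ 452.1 -194.4] L (array([ -0.2375,  -0.2413,   0.1302, -35.9585]), 'j6', np.float64(-0.03)) 0.0312
knob 54 [688.61778791  34.21567265 104.69882383]
```

Request:
carry_out --pt "-0.04 -0.04 -0.03 -10 0.4" --pt "-0.237 -0.241 -0.02 -36 0.4" --pt "-0.237 -0.241 -0.02 -36 0.4" --pt "-0.237 -0.241 -0.02 -36 0.4" --pt "-0.237 -0.241 -0.02 -36 0.4" --pt "-0.237 -0.241 -0.02 -36 0.4" --pt "-0.237 -0.241 -0.02 -36 0.4" --pt "-0.237 -0.241 0.04 -36 0.4" --pt "-0.237 -0.241 0.09 -36 0.4" --pt "-0.237 -0.241 0.12 -36 0.4" --pt "-0.237 -0.241 0.128 -36 0.4" --pt "-0.237 -0.241 0.128 -36 0.4" --pt "-0.237 -0.241 0.128 -36 0" --pt "-0.237 -0.241 0.128 -36 0" --pt "-0.237 -0.241 0.128 -36 0" --pt "-0.237 -0.241 0.128 -36 0" --pt "-0.237 -0.241 0.128 -36 0" --pt "-0.237 -0.241 0.08 -36 0" --pt "-0.237 -0.241 0.03 -36 0" --pt "-0.237 -0.241 0.03 -36 0"

```text
t: 8.15
eef_pos: [451.9, -193.9, 298.9]
tcp_rot: [3.139, 0.006, 2.198]
ft_force: [0.1, 0.7, -1.2]
opening: 0.2
grip_force: 30.0
```

```bash
python3 -c "
from h import *
s=env.state();print(s['eef_pos'],s['tcp_rot'])
p,h,P=cloud(); clamps(p,P)
for x in (606,536,466): print(rel(x,-366,37,0))"
```

```text
[ 451.87481868 -193.89027827  298.90405689] [3.13909378 0.00599182 2.19828461]
{'px': array([229, 171]), 'mid': array([558.3,  68.9]), 'yaw': np.float64(-121.6), 'hand': 'L', 'z': np.float64(36.2), 'n': (np.int64(46), np.int64(28))}
{'px': array([181, 178]), 'mid': array([550.3, 183.6]), 'yaw': np.float64(129.4), 'hand': 'L', 'z': np.float64(36.4), 'n': (np.int64(42), np.int64(26))}
{'px': array([334, 173]), 'mid': array([ 536.3, -167.1]), 'yaw': np.float64(-55.2), 'hand': 'R', 'z': np.float64(229.7), 'n': (np.int64(100), np.int64(25))}
{'px': array([183, 212]), 'mid': array([445.3, 177.9]), 'yaw': np.float64(48.9), 'hand': 'R', 'z': np.float64(36.0), 'n': (np.int64(54), np.int64(32))}
{'px': array([277, 210]), 'mid': array([455. , -51.9]), 'yaw': np.float64(-15.2), 'hand': 'R', 'z': np.float64(36.1), 'n': (np.int64(55), np.int64(39))}
(array([-2.30100e-01,  2.39000e-02,  8.91000e-02,  3.59504e+01]), 'j6', np.float64(-1.17))
(array([-1.89000e-01, -3.28000e-02,  8.91000e-02,  3.59504e+01]), 'j6', np.float64(-1.17))
(array([-0.1479, -0.0894,  0.0891, 35.9504]), 'j6', np.float64(-1.17))
```

```bash
python3 -c "
from h import *
p,h,P=cloud('side'); K=env.get_calibration('side'); T=np.linalg.inv(K['cam_to_world']);q=T@[452,-194,115,1];I=K['intrinsics'];u=int(I[0][2]-I[0][0]*q[0]/q[2]);v=int(I[1][2]+I[1][1]*q[1]/q[2]);print(u,v)
v=max(v,60);cv2.imwrite('pics/s2.png',cv2.resize(p[v-60:v+60,max(u-60,0):u+60,::-1],None,fx=4,fy=4))"
```

```text
244 252
```

View pics/s2.png

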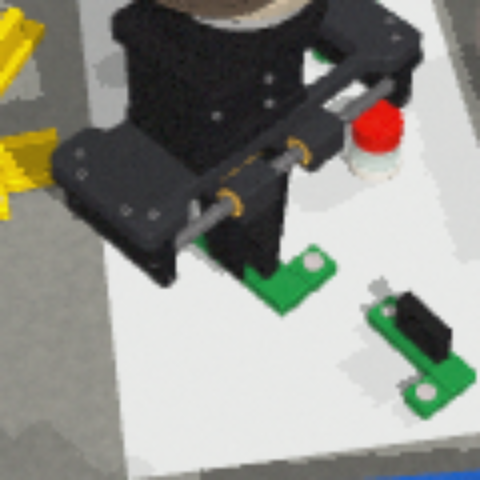

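```bash
python3 -c "
from h import *
s=env.state();print(s['t'],s['opening'],s['grip_force'])
p,h,P=cloud('side');a=p.astype(int);g=(a[...,1]-np.maximum(a[...,0],a[...,2])>25)&(abs(P[...,0]-452)<60)&(abs(P[...,1]+194)<60)&(P[...,2]>50)
q=P[g];print(len(q),q.min(0),q.max(0),np.median(q,0)); 
A=np.c_[q[:,:2],np.ones(len(q))];top=q[:,2]>np.median(q[:,2])-4;print(np.linalg.lstsq(A[top],q[top,2],rcond=None)[0])
s=env.state();print(s['t'],s['opening'],s['grip_force'])
ax=np.array([np.cos(2.198),np.sin(2.198)]);d=q[:,:2]-[451.9,-193.9];print(np.percentile(d@ax,[2,98]),np.percentile(d@[-ax[1],ax[0]],[2,98]))"
```

```text
8.25 0.19533595731768522 29.99669462442398
203 [ 427.23449349 -230.4445054    97.10346064] [ 499.63100412 -136.64040455  184.60522708] [ 469.97416932 -214.65421114  105.93372988]
[7.65532308e-02 2.87531811e-01 1.31810872e+02]
8.3 0.1955899602530055 29.99673843383789
[-38.59501206  21.4089589 ] [-26.85467707  11.8808994 ]
```

Request:
carry_out --pt "-0.225 0.017 0 36 0" --pt "-0.225 0.017 0 36 0" --pt "-0.225 0.017 0 36 0" --pt "-0.225 0.017 0 36 0" --pt "-0.225 0.017 0 36 0" --pt "-0.225 0.017 0.04 36 0" --pt "-0.225 0.017 0.075 36 0" --pt "-0.225 0.017 0.087 36 0" --pt "-0.225 0.017 0.088 36 0" --pt "-0.225 0.017 0.088 36 0.2" --pt "-0.225 0.017 0.088 36 0.4" --pt "-0.225 0.017 0.088 36 0.4" --pt "-0.225 0.017 0.05 36 0.4" --pt "-0.225 0.017 0 36 0.4" --pt "-0.225 0.017 0 36 0.4"

```text
t: 10.18
eef_pos: [597.9, -366.2, 300.4]
tcp_rot: [3.136, 0.004, 1.57]
ft_force: [0.4, -0.3, -0.9]
opening: 0.403
grip_force: 0.0
```

```bash
cat > b.py <<'E'
from h import *
import sys
p,h,P=cloud(); C=clamps(p,P,False)
s=env.state(); print(s['eef_pos'].round(1),s['tcp_rot'].round(3),s['opening'].round(3))
for c in C: print(c['mid'],c['yaw'],c['hand'],c['z'],c['n'],*rel(*c['mid'],33,c['yaw']+90))
cv2.imwrite('pics/%s.png'%sys.argv[1],cv2.resize(p[100:300,60:460,::-1],None,fx=2,fy=2))
E
python3 b.py t3
```

```text
Traceback (most recent call last):
  File "b.py", line 4, in <module>
    s=env.state(); print(s['eef_pos'].round(1),s['tcp_rot'].round(3),s['opening'].round(3))
                                                                     ^^^^^^^^^^^^^^^^^^
AttributeError: 'float' object has no attribute 'round'
```

```bash
sed -i "s/s\['opening'\].round(3)/round(s['opening'],3)/" b.py; python3 b.py t3
```

```text
[ 597.4 -365.8  296.3] [3.141e+00 1.000e-03 1.570e+00] 0.4
[559.4  69.7] -123.6 L 36.4 (np.int64(53), np.int64(21)) [ 0.4355 -0.0383  0.0923 33.5534] j6 -0.64
[550.2 184. ] 128.7 L 34.5 (np.int64(40), np.int64(25)) [  0.5498  -0.0476   0.0923 -38.7466] j6 -0.64
[ 553.2 -190.6] -60.3 R 35.3 (np.int64(51), np.int64(29)) [  0.1752  -0.0443   0.0923 -29.7466] j6 -0.64
[445.4 178.2] 49.9 R 35.9 (np.int64(52), np.int64(25)) [ 0.5439 -0.1524  0.0923 40.0534] j6 -0.64
```

View pics/t3.png

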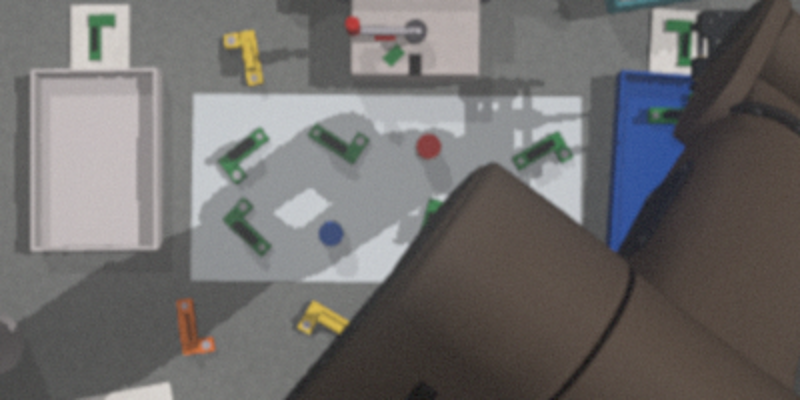

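Request:
carry_out --pt "0.175 -0.044 0 -29.7 0.4" --pt "0.175 -0.044 0 -29.7 0.4" --pt "0.175 -0.044 0 -29.7 0.4" --pt "0.175 -0.044 0.03 -29.7 0.4" --pt "0.175 -0.044 0.07 -29.7 0.4" --pt "0.175 -0.044 0.09 -29.7 0.4" --pt "0.175 -0.044 0.092 -29.7 0.4" --pt "0.175 -0.044 0.092 -29.7 0.4" --pt "0.175 -0.044 0.092 -29.7 0" --pt "0.175 -0.044 0.092 -29.7 0" --pt "0.175 -0.044 0.092 -29.7 0" --pt "0.175 -0.044 0.092 -29.7 0" --pt "0.175 -0.044 0.092 -29.7 0" --pt "0.175 -0.044 0.06 -29.7 0" --pt "0.175 -0.044 0 -29.7 0" --pt "0.175 -0.044 -0.02 -29.7 0" --pt "0.175 -0.044 -0.02 -29.7 0"

```text
t: 12.4
eef_pos: [553.7, -190.9, 316.9]
tcp_rot: [3.14, 0.002, 2.088]
ft_force: [-0.1, -0.9, -1.1]
opening: 0.105
grip_force: 30.0
```

```bash
cat > c.py <<'E'
from h import *
import sys
x,y=map(float,sys.argv[1:3]); s=env.state(); print(s['eef_pos'].round(1),s['opening'],rel(x,y,38,0))
p,h,P=cloud('side');a=p.astype(int);e=s['eef_pos']
g=(a[...,1]-np.maximum(a[...,0],a[...,2])>25)&(np.hypot(P[...,0]-e[0],P[...,1]-e[1])<65)&(P[...,2]>50)
print(g.sum(), np.median(P[g],0))
E
python3 c.py 605 371
```

```text
[ 553.7 -190.9  316.9] 0.10540238612277548 (array([ 0.4629,  0.3226,  0.1079, 29.6545]), 'j6', np.float64(-0.96))
259 [ 552.32660788 -217.18849868  121.62543706]
```

Request:
carry_out --pt "0.463 0.323 0 29.7 0" --pt "0.463 0.323 0 29.7 0" --pt "0.463 0.323 0 29.7 0" --pt "0.463 0.323 0 29.7 0" --pt "0.463 0.323 0 29.7 0" --pt "0.463 0.323 0 29.7 0" --pt "0.463 0.323 0 29.7 0" --pt "0.463 0.323 0 29.7 0" --pt "0.463 0.323 0 29.7 0" --pt "0.463 0.323 0 29.7 0" --pt "0.463 0.323 0.05 29.7 0" --pt "0.463 0.323 0.09 29.7 0" --pt "0.463 0.323 0.107 29.7 0" --pt "0.463 0.323 0.108 29.7 0" --pt "0.463 0.323 0.108 29.7 0.2" --pt "0.463 0.323 0.108 29.7 0.4" --pt "0.463 0.323 0.108 29.7 0.4" --pt "0.463 0.323 0.07 29.7 0.4" --pt "0.463 0.323 0.02 29.7 0.4" --pt "0.463 0.323 0.02 29.7 0.4"

```text
t: 14.95
eef_pos: [605.7, 371.5, 300.2]
tcp_rot: [3.135, -0.003, 1.57]
ft_force: [0.7, 0.3, -0.1]
opening: 0.404
grip_force: 0.0
```

```bash
python3 b.py t4
```

```text
[605.3 371.3 297.7] [ 3.138e+00 -1.000e-03  1.570e+00] 0.401
[ 598.8 -366.4] -87.7 L 36.7 (np.int64(49), np.int64(17)) [-0.7377 -0.006   0.0937 -2.3453] j6 0.46
[597.  353.6] -113.8 L 41.1 (np.int64(78), np.int64(29)) [-1.77000e-02 -8.30000e-03  9.37000e-02  2.37547e+01] j6 0.46
[559.3  70. ] -122.6 L 35.8 (np.int64(52), np.int64(28)) [-0.3013 -0.0458  0.0937 32.5547] j6 0.46
[550.1 183.7] 129.5 L 35.8 (np.int64(43), np.int64(26)) [ -0.1876  -0.0551   0.0937 -39.5453] j6 0.46
[445.7 178.5] 48.7 R 36.4 (np.int64(54), np.int64(32)) [-0.1929 -0.1595  0.0937 41.2547] j6 0.46
[455.6 -52.1] -16.0 R 36.0 (np.int64(57), np.int64(30)) [ -0.4235  -0.1494   0.0937 -74.0453] j6 0.46
```

View pics/t4.png

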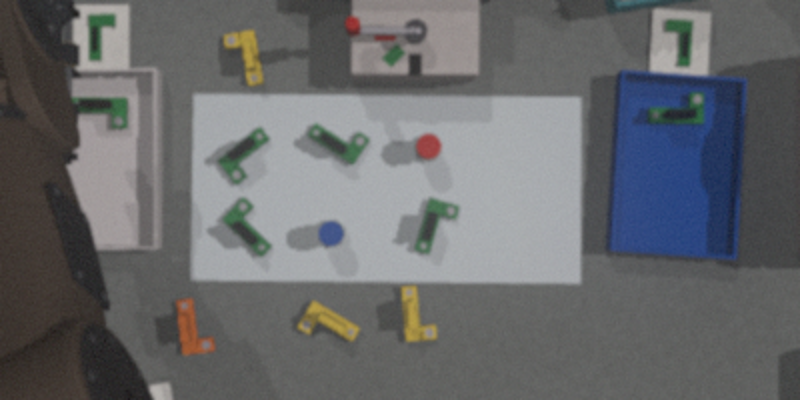

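Request:
carry_out --pt "-0.193 -0.16 0 41.3 0.4" --pt "-0.193 -0.16 0 41.3 0.4" --pt "-0.193 -0.16 0 41.3 0.4" --pt "-0.193 -0.16 0 41.3 0.4" --pt "-0.193 -0.16 0.03 41.3 0.4" --pt "-0.193 -0.16 0.07 41.3 0.4" --pt "-0.193 -0.16 0.09 41.3 0.4" --pt "-0.193 -0.16 0.093 41.3 0.4" --pt "-0.193 -0.16 0.093 41.3 0.4" --pt "-0.193 -0.16 0.093 41.3 0" --pt "-0.193 -0.16 0.093 41.3 0" --pt "-0.193 -0.16 0.093 41.3 0" --pt "-0.193 -0.16 0.093 41.3 0" --pt "-0.193 -0.16 0.093 41.3 0" --pt "-0.193 -0.16 0.06 41.3 0" --pt "-0.193 -0.16 0 41.3 0" --pt "-0.193 -0.16 -0.01 41.3 0" --pt "-0.193 -0.16 -0.01 41.3 0"

```text
t: 17.25
eef_pos: [445.0, 178.3, 305.8]
tcp_rot: [3.141, -0.001, 0.849]
ft_force: [-0.4, 0.2, -1.2]
opening: 0.103
grip_force: 30.0
```

```bash
python3 c.py 468 371
```

```text
[445.  178.3 305.8] 0.10282345313776214 (array([  0.1599,  -0.11  ,   0.0968, -41.3477]), 'j6', np.float64(0.97))
148 [452.83582988 171.12574383 110.53707961]
```

Request:
carry_out --pt "0.16 -0.11 0 -41.3 0" --pt "0.16 -0.11 0 -41.3 0" --pt "0.16 -0.11 0 -41.3 0" --pt "0.16 -0.11 0 -41.3 0" --pt "0.16 -0.11 0 -41.3 0" --pt "0.16 -0.11 0.05 -41.3 0" --pt "0.16 -0.11 0.085 -41.3 0" --pt "0.16 -0.11 0.096 -41.3 0" --pt "0.16 -0.11 0.097 -41.3 0" --pt "0.16 -0.11 0.097 -41.3 0.2" --pt "0.16 -0.11 0.097 -41.3 0.4" --pt "0.16 -0.11 0.097 -41.3 0.4" --pt "0.16 -0.11 0.05 -41.3 0.4" --pt "0.16 -0.11 0 -41.3 0.4" --pt "0.16 -0.11 0 -41.3 0.4"

```text
t: 19.18
eef_pos: [468.5, 371.4, 309.5]
tcp_rot: [3.136, -0.004, 1.57]
ft_force: [0.2, 0.4, -0.2]
opening: 0.404
grip_force: 0.0
```

```bash
python3 b.py t5
```

```text
[468.2 371.2 307.3] [ 3.139e+00 -2.000e-03  1.570e+00] 0.397
[ 598.7 -366.8] -88.0 L 37.6 (np.int64(46), np.int64(17)) [-0.7379  0.1312  0.1033 -2.0518] j6 0.56
[605.  368.7] -89.8 R 39.4 (np.int64(64), np.int64(32)) [-0.0024  0.1368  0.1033 -0.2518] j6 0.56
[559.4  69.9] -122.5 L 35.9 (np.int64(54), np.int64(24)) [-0.3012  0.0915  0.1033 32.4482] j6 0.56
[549.7 184.3] 129.1 L 35.6 (np.int64(38), np.int64(26)) [ -0.1868   0.0817   0.1033 -39.1518] j6 0.56
[472.9 363. ] 110.3 R 42.5 (np.int64(90), np.int64(62)) [-8.20000e-03  4.70000e-03  1.03300e-01 -2.03518e+01] j6 0.56
[455.8 -52.1] -15.2 R 36.0 (np.int64(58), np.int64(30)) [-4.23300e-01 -1.20000e-02  1.03300e-01 -7.48518e+01] j6 0.56
```

Request:
carry_out --pt "-0.187 0.082 0 -39.2 0.4" --pt "-0.187 0.082 0 -39.2 0.4" --pt "-0.187 0.082 0 -39.2 0.4" --pt "-0.187 0.082 0 -39.2 0.4" --pt "-0.187 0.082 0.03 -39.2 0.4" --pt "-0.187 0.082 0.08 -39.2 0.4" --pt "-0.187 0.082 0.1 -39.2 0.4" --pt "-0.187 0.082 0.103 -39.2 0.4" --pt "-0.187 0.082 0.103 -39.2 0.4" --pt "-0.187 0.082 0.103 -39.2 0" --pt "-0.187 0.082 0.103 -39.2 0" --pt "-0.187 0.082 0.103 -39.2 0" --pt "-0.187 0.082 0.103 -39.2 0" --pt "-0.187 0.082 0.103 -39.2 0" --pt "-0.187 0.082 0.06 -39.2 0" --pt "-0.187 0.082 0 -39.2 0" --pt "-0.187 0.082 -0.01 -39.2 0" --pt "-0.187 0.082 -0.01 -39.2 0"

```text
t: 21.48
eef_pos: [549.9, 184.0, 315.8]
tcp_rot: [3.141, 0.0, 2.254]
ft_force: [0.4, 0.5, -0.3]
opening: 0.104
grip_force: 30.0
```

```bash
python3 c.py 475 -367
```

```text
[549.9 184.  315.8] 0.1044257639756178 (array([-0.38  , -0.406 ,  0.1068, 39.149 ]), 'j6', np.float64(-0.47))
159 [540.17067501 178.39877844 120.64630757]
```

Request:
carry_out --pt "-0.38 -0.406 0 39.2 0" --pt "-0.38 -0.406 0 39.2 0" --pt "-0.38 -0.406 0 39.2 0" --pt "-0.38 -0.406 0 39.2 0" --pt "-0.38 -0.406 0 39.2 0" --pt "-0.38 -0.406 0 39.2 0" --pt "-0.38 -0.406 0 39.2 0" --pt "-0.38 -0.406 0 39.2 0" --pt "-0.38 -0.406 0 39.2 0" --pt "-0.38 -0.406 0 39.2 0" --pt "-0.38 -0.406 0.05 39.2 0" --pt "-0.38 -0.406 0.09 39.2 0" --pt "-0.38 -0.406 0.106 39.2 0" --pt "-0.38 -0.406 0.107 39.2 0" --pt "-0.38 -0.406 0.107 39.2 0.2" --pt "-0.38 -0.406 0.107 39.2 0.4" --pt "-0.38 -0.406 0.107 39.2 0.4" --pt "-0.38 -0.406 0.07 39.2 0.4" --pt "-0.38 -0.406 0.01 39.2 0.4" --pt "-0.38 -0.406 0.01 39.2 0.4"

```text
t: 24.02
eef_pos: [475.5, -367.2, 310.2]
tcp_rot: [3.136, 0.005, 1.57]
ft_force: [0.5, -0.7, -0.0]
opening: 0.4
grip_force: 0.0
```

```bash
python3 b.py t6
```

```text
[ 475.2 -366.9  307.8] [3.139e+00 3.000e-03 1.570e+00] 0.399
[ 597.9 -364.8] -79.4 L 37.7 (np.int64(56), np.int64(17)) [ 2.20000e-03  1.22700e-01  1.03800e-01 -1.06456e+01] j6 -0.77
[604.7 367.4] -88.8 R 40.0 (np.int64(53), np.int64(34)) [ 0.7344  0.1289  0.1038 -1.2456] j6 -0.77
[558.4  69.2] -122.3 L 36.1 (np.int64(45), np.int64(31)) [ 0.4361  0.0828  0.1038 32.2544] j6 -0.77
[469.1 370. ] 90.4 R 40.2 (np.int64(62), np.int64(38)) [ 0.7369 -0.0067  0.1038 -0.4456] j6 -0.77
[456.  -51.7] -16.7 R 36.4 (np.int64(51), np.int64(38)) [ 3.15200e-01 -1.95000e-02  1.03800e-01 -7.33456e+01] j6 -0.77
[ 475.2 -334. ] -86.0 R 40.5 (np.int64(71), np.int64(23)) [ 0.0329 -0.      0.1038 -4.0456] j6 -0.77
```

Request:
carry_out --pt "0.315 -0.019 0 -74 0.4" --pt "0.315 -0.019 0 -74 0.4" --pt "0.315 -0.019 0 -74 0.4" --pt "0.315 -0.019 0 -74 0.4" --pt "0.315 -0.019 0 -74 0.4" --pt "0.315 -0.019 0 -74 0.4" --pt "0.315 -0.019 0.03 -74 0.4" --pt "0.315 -0.019 0.08 -74 0.4" --pt "0.315 -0.019 0.1 -74 0.4" --pt "0.315 -0.019 0.104 -74 0.4" --pt "0.315 -0.019 0.104 -74 0.4" --pt "0.315 -0.019 0.104 -74 0" --pt "0.315 -0.019 0.104 -74 0" --pt "0.315 -0.019 0.104 -74 0" --pt "0.315 -0.019 0.104 -74 0" --pt "0.315 -0.019 0.104 -74 0" --pt "0.315 -0.019 0.06 -74 0" --pt "0.315 -0.019 0 -74 0" --pt "0.315 -0.019 -0.01 -74 0" --pt "0.315 -0.019 -0.01 -74 0"

```text
t: 26.58
eef_pos: [456.3, -51.8, 315.8]
tcp_rot: [-3.142, 0.001, 2.862]
ft_force: [0.3, -0.1, -1.4]
opening: 0.101
grip_force: 30.0
```

```bash
python3 c.py 545 371
```

```text
[456.3 -51.8 315.8] 0.10145985594387102 (array([3.16000e-02, 4.30900e-01, 1.06800e-01, 7.39526e+01]), 'j6', np.float64(-1.55))
197 [465.5231612  -62.90964182 122.00598525]
```

Request:
carry_out --pt "0.032 0.431 0 74 0" --pt "0.032 0.431 0 74 0" --pt "0.032 0.431 0 74 0" --pt "0.032 0.431 0 74 0" --pt "0.032 0.431 0 74 0" --pt "0.032 0.431 0 74 0" --pt "0.032 0.431 0 74 0" --pt "0.032 0.431 0 74 0" --pt "0.032 0.431 0 74 0" --pt "0.032 0.431 0.05 74 0" --pt "0.032 0.431 0.09 74 0" --pt "0.032 0.431 0.106 74 0" --pt "0.032 0.431 0.107 74 0" --pt "0.032 0.431 0.107 74 0.2" --pt "0.032 0.431 0.107 74 0.35" --pt "0.032 0.431 0.107 74 0.35" --pt "0.032 0.431 0.07 74 0.35" --pt "0.032 0.431 0.01 74 0.4" --pt "0.032 0.431 0.01 74 0.4"

```text
t: 29.0
eef_pos: [545.2, 371.5, 310.7]
tcp_rot: [3.134, -0.004, 1.57]
ft_force: [0.6, -0.2, -0.5]
opening: 0.402
grip_force: 0.0
```

```bash
python3 b.py t7
```

```text
[544.8 371.2 308.1] [ 3.138e+00 -2.000e-03  1.570e+00] 0.4
[ 598.9 -366.2] -88.8 L 37.4 (np.int64(50), np.int64(18)) [-0.7374  0.0545  0.1041 -1.2327] j6 0.5
[601.8 364.4] -116.9 L 40.3 (np.int64(77), np.int64(34)) [-6.80000e-03  5.70000e-02  1.04100e-01  2.68673e+01] j6 0.5
[559.   69.4] -123.3 L 36.5 (np.int64(50), np.int64(31)) [-3.01800e-01  1.43000e-02  1.04100e-01  3.32673e+01] j6 0.5
[539.6 360.6] -110.5 L 42.0 (np.int64(83), np.int64(35)) [-1.06000e-02 -5.20000e-03  1.04100e-01  2.04673e+01] j6 0.5
[471.5 340.3] 94.5 R 42.4 (np.int64(96), np.int64(21)) [-0.031  -0.0733  0.1041 -4.5327] j6 0.5
[ 477.2 -360.6] 89.1 L 39.8 (np.int64(50), np.int64(26)) [-0.7319 -0.0672  0.1041  0.8673] j6 0.5
```

Last clamp, the left-hand one at (559, 69.5).

Request:
carry_out --pt "-0.302 0.014 0 32.8 0.4" --pt "-0.302 0.014 0 32.8 0.4" --pt "-0.302 0.014 0 32.8 0.4" --pt "-0.302 0.014 0 32.8 0.4" --pt "-0.302 0.014 0 32.8 0.4" --pt "-0.302 0.014 0 32.8 0.4" --pt "-0.302 0.014 0.03 32.8 0.4" --pt "-0.302 0.014 0.08 32.8 0.4" --pt "-0.302 0.014 0.1 32.8 0.4" --pt "-0.302 0.014 0.104 32.8 0.4" --pt "-0.302 0.014 0.104 32.8 0.4" --pt "-0.302 0.014 0.104 32.8 0" --pt "-0.302 0.014 0.104 32.8 0" --pt "-0.302 0.014 0.104 32.8 0" --pt "-0.302 0.014 0.104 32.8 0" --pt "-0.302 0.014 0.104 32.8 0" --pt "-0.302 0.014 0.06 32.8 0" --pt "-0.302 0.014 0 32.8 0" --pt "-0.302 0.014 -0.01 32.8 0" --pt "-0.302 0.014 -0.01 32.8 0"

```text
t: 31.55
eef_pos: [558.4, 69.1, 315.8]
tcp_rot: [3.141, -0.0, 0.997]
ft_force: [0.6, 0.0, -0.6]
opening: 0.103
grip_force: 30.0
```

```bash
python3 c.py 532 -367
```

```text
[558.4  69.1 315.8] 0.10321801441579187 (array([ -0.3807,   0.2144,   0.1068, -32.8502]), 'j6', np.float64(0.58))
145 [552.64098086  40.09131203 122.01137506]
```

Request:
carry_out --pt "-0.381 0.214 0 -32.8 0" --pt "-0.381 0.214 0 -32.8 0" --pt "-0.381 0.214 0 -32.8 0" --pt "-0.381 0.214 0 -32.8 0" --pt "-0.381 0.214 0 -32.8 0" --pt "-0.381 0.214 0 -32.8 0" --pt "-0.381 0.214 0 -32.8 0" --pt "-0.381 0.214 0 -32.8 0" --pt "-0.381 0.214 0 -32.8 0" --pt "-0.381 0.214 0.05 -32.8 0" --pt "-0.381 0.214 0.09 -32.8 0" --pt "-0.381 0.214 0.106 -32.8 0" --pt "-0.381 0.214 0.107 -32.8 0" --pt "-0.381 0.214 0.107 -32.8 0.2" --pt "-0.381 0.214 0.107 -32.8 0.35" --pt "-0.381 0.214 0.107 -32.8 0.35" --pt "-0.381 0.214 0.07 -32.8 0.35" --pt "-0.381 0.214 0.01 -32.8 0.4" --pt "-0.381 0.214 -0.03 -32.8 0.5"

```text
t: 33.98
eef_pos: [531.6, -367.0, 348.8]
tcp_rot: [3.14, 0.002, 1.57]
ft_force: [-0.3, -0.4, -0.5]
opening: 0.454
grip_force: 0.0
```

```bash
python3 b.py t8; python3 -c "
from h import *
print(rel(692.6,43,130,0))"
```

```text
[ 532.  -367.3  353.7] [3.135 0.006 1.57 ] 0.478
[ 598.4 -365.8] -86.7 L 38.1 (np.int64(52), np.int64(22)) [ 1.5000e-03  6.6400e-02  1.4970e-01 -3.3524e+00] j6 -0.71
[604.7 367.3] -88.8 R 39.5 (np.int64(52), np.int64(34)) [ 0.7346  0.072   0.1497 -1.2524] j6 -0.71
[545.2 370.4] -89.7 R 40.3 (np.int64(48), np.int64(34)) [ 0.7377  0.0125  0.1497 -0.3524] j6 -0.71
[ 527.1 -342.6] -75.6 L 40.2 (np.int64(73), np.int64(15)) [ 2.47000e-02 -5.00000e-03  1.49700e-01 -1.44524e+01] j6 -0.71
[469.  369.5] 89.8 R 40.4 (np.int64(63), np.int64(33)) [ 0.7367 -0.0637  0.1497  0.1476] j6 -0.71
[ 475.5 -320. ] -87.9 R 41.5 (np.int64(73), np.int64(28)) [ 0.0472 -0.0566  0.1497 -2.1524] j6 -0.71
(array([ 0.4104,  0.1602,  0.0527, -0.0524]), 'j6', np.float64(-0.71))
```

View pics/t8.png

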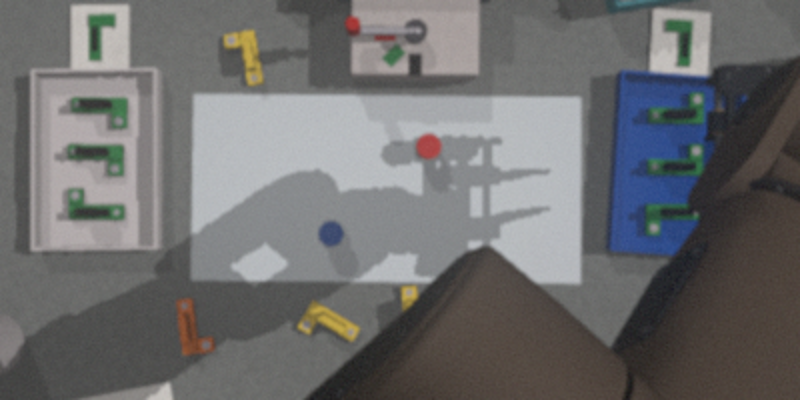

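Request:
carry_out --pt "0.41 0.16 0 0 0.5" --pt "0.41 0.16 0 0 0.5" --pt "0.41 0.16 0 0 0.5" --pt "0.41 0.16 0 0 0.5" --pt "0.41 0.16 0 0 0.5" --pt "0.41 0.16 0 0 0.5" --pt "0.41 0.16 0 0 0.5" --pt "0.41 0.16 0 0 0.5" --pt "0.41 0.16 0 0 0.5" --pt "0.41 0.16 0.02 0 0.5" --pt "0.41 0.16 0.02 0 0.5"

```text
t: 35.4
eef_pos: [691.6, 41.1, 324.7]
tcp_rot: [-3.139, 0.0, 1.568]
ft_force: [-0.5, 0.1, 0.2]
opening: 0.5
grip_force: 0.0
```

```bash
python3 b.py t9; python3 -c "
from h import *
print(rel(692.6,42.5,108,0))
p,h,P=cloud('side');a=p.astype(int)
q=P[(a[...,0]>150)&(a[...,1]<70)&(abs(P[...,2]-105)<22)&(abs(P[...,0]-690)<40)&(abs(P[...,1]-40)<40)]; print('knob',len(q),np.median(q,0),q.min(0),q.max(0))"
```

```text
[691.9  41.3 325.7] [-3.141  0.     1.568] 0.5
[ 598.4 -366.9] -88.0 L 38.7 (np.int64(46), np.int64(21)) [-0.4084 -0.0924  0.1217 -2.1538] j6 -0.03
[605.9 368.3] -91.6 R 39.7 (np.int64(66), np.int64(34)) [ 0.3268 -0.0869  0.1217  1.4462] j6 -0.03
[545.6 372.9] -92.3 R 39.9 (np.int64(51), np.int64(36)) [ 0.3312 -0.1472  0.1217  2.1462] j6 -0.03
[ 533.  -363.6] -89.7 L 39.7 (np.int64(62), np.int64(16)) [-0.4053 -0.1578  0.1217 -0.4538] j6 -0.03
[468.8 370.6] 88.5 R 40.9 (np.int64(56), np.int64(34)) [ 0.3287 -0.224   0.1217  1.3462] j6 -0.03
[ 476.9 -360.8] 90.4 L 39.2 (np.int64(45), np.int64(29)) [-0.4027 -0.2139  0.1217 -0.5538] j6 -0.03
(array([ 0.0012,  0.0007,  0.0467, -0.1538]), 'j6', np.float64(-0.03))
knob 82 [688.77015164  34.36604423 111.07215392] [682.00390886  30.67686251  88.41087563] [697.46859313  47.7449746  125.48253662]
```

Request:
carry_out --pt "0 0 0.03 0 0.5" --pt "0 0 0.046 0 0.5" --pt "0 0 0.046 0 0.5" --pt "0 0 0.046 0 0" --pt "0 0 0.046 0 0" --pt "0 0 0.046 0 0" --pt "0 0 0.046 0 0" --pt "0 0.003 0.046 0 0" --pt "0 0.004 0.046 0 0" --pt "0 0.004 0.046 0 0" --pt "0 0.004 0.046 0 0" --pt "0 0.004 0.046 0 0"

```text
t: 37.0
eef_pos: [693.3, 43.0, 279.9]
tcp_rot: [-3.13, 0.0, 1.57]
ft_force: [-29.7, -0.7, 16.5]
opening: 0.188
grip_force: 30.1
```

Request:
carry_out --pt "0 -0.01 0 0 0" --pt "-0.0015 -0.017 0 0 0" --pt "-0.003 -0.025 0 0 0" --pt "-0.006 -0.032 0 0 0" --pt "-0.009 -0.038 0 0 0" --pt "-0.013 -0.045 0 0 0" --pt "-0.018 -0.051 0 0 0" --pt "-0.022 -0.055 0 0 0" --pt "-0.022 -0.055 0 0 0" --pt "-0.022 -0.055 0 0 0"

```text
t: 38.25
eef_pos: [640.9, 21.3, 280.2]
tcp_rot: [-3.142, -0.0, 1.57]
ft_force: [-4.0, 4.6, 7.7]
opening: 0.184
grip_force: 30.0
```

Request:
carry_out --pt "-0.022 0.0 0 0 0.0" --pt "0 0 0 0 0.19"

```text
t: 38.5
eef_pos: [640.4, 19.9, 279.3]
tcp_rot: [-3.14, 0.001, 1.569]
ft_force: [1.9, -2.1, 0.2]
opening: 0.19
grip_force: 1.8
```

That call's first row briefly shifted the knob about 20 mm by mistake. The next row brought it back to the same place, so I'll release and check.

Request:
carry_out --pt "0 0 0 0 0.35" --pt "0 0 0 0 0.5" --pt "0 0 0 0 0.5" --pt "0 0 -0.05 0 0.5" --pt "0 0 -0.1 0 0.5" --pt "0 -0.06 -0.12 0 0.5" --pt "0 -0.12 -0.12 0 0.5" --pt "0 -0.18 -0.12 0 0.5" --pt "0 -0.2 -0.12 0 0.5" --pt "0 -0.2 -0.12 0 0.5"

```text
t: 39.75
eef_pos: [440.3, 20.8, 400.3]
tcp_rot: [3.14, 0.0, 1.569]
ft_force: [0.6, -0.2, 0.6]
opening: 0.496
grip_force: 0.0
```

```bash
python3 b.py t10; python3 -c "
from h import *
p,h,P=cloud('top');a=p.astype(int)
q=P[(a[...,0]-a[...,1]>50)&(P[...,2]>112)&(P[...,2]<135)&(abs(P[...,0]-650)<60)&(abs(P[...,1]-20)<60)]; m=np.median(q,0); print('knob',len(q),m,np.arctan2(693-m[0],m[1]+33))"
```

```text
[441.4  20.8 400.2] [3.14  0.    1.569] 0.498
[ 598.7 -366.3] -88.5 L 38.3 (np.int64(51), np.int64(19)) [-0.3869  0.1579  0.1962 -1.5769] j6 -0.1
[604.5 368.1] -88.4 R 40.1 (np.int64(57), np.int64(35)) [ 0.3475  0.1627  0.1962 -1.6769] j6 -0.1
[545.3 372.3] -91.3 R 40.9 (np.int64(48), np.int64(36)) [0.3517 0.1035 0.1962 1.2231] j6 -0.1
[ 532.8 -364.8] -88.8 L 39.9 (np.int64(56), np.int64(14)) [-0.3855  0.092   0.1962 -1.2769] j6 -0.1
[469.1 369.4] 90.5 R 40.7 (np.int64(64), np.int64(42)) [ 0.3487  0.0273  0.1962 -0.5769] j6 -0.1
[ 477. -361.] 90.1 L 39.5 (np.int64(47), np.int64(29)) [-0.3817  0.0362  0.1962 -0.1769] j6 -0.1
knob 40 [640.5472803   23.58005244 124.65937948] 0.747562171849352
```

View pics/t10.png

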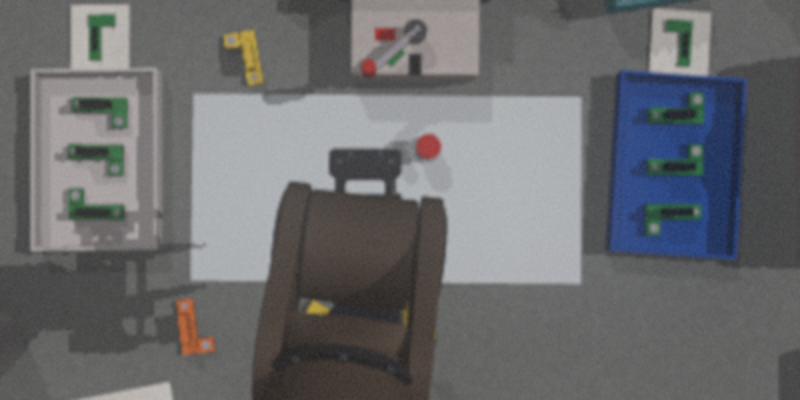

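The picture shows all six clamps flat in the right trays. The lever is on the green mark, at about 0.76 rad, and the red-capped jar at (428,147) is in place. The arm hides the blue-capped jar, which the arm never came near at a low height. I'll hand the job in.

```bash
python3 -c "
from cell import env
print(env.job_done())"
```

```text
the job is handed in; nothing more can be done
None
```

I shut the lever, sorted all six clamps (three left-hand in the blue tray, three right-hand in the white), set the lever half open at about 0.76 rad and handed the job in at about 40 s; the hand-in returned no verdict.

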